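Load the red-capped specimen jar into the V-nest of the imaging station

TASK

The imaging station's loading plate is blocked by the finished blue-capped jar: first stand that jar upright in the free half of the grey tray. Then stand the red-capped jar upright on the loading plate in front of the camera head and let go of it, and push it, sliding on the plate without lifting it, in under the head until it sits fully home against both faces of the V. Do not strike the camera head or disturb any of the other jars, the beaker or the wash bottle.

Things in the scene. Friction and masses are not known exactly. Their poses are not given: they have to be found in the camera images.
- station: Fixed imaging station: white plate, 12 mm thick, on the bench; origin on the bench under the seat; x is the push direction into the V, y left, z up. The plate spans x -175 to +90, y -85 to +85 mm, with a yellow line along y = 0 on its loading part. A steel post, 30 mm square, 262 mm high, stands behind at x = 72, y = -65 mm and carries the head by a level arm
- seat (a point): Where the centre (half-way up) of a fully seated jar lies: 50 mm above the plate's top, axes as the station's. The V: two upright aluminium faces, 45 mm high, at 45 degrees either side of the x axis, open to -x; they meet at x = +35 mm and end at x = -10, y = +-45 mm. To push a jar home under the head the tool must lean back (its top towards -x) by some 35 to 45 degrees
- apron (a point): Point on the plate's top on the yellow line, 118 mm before the seat (towards -x), axes as the station's: middle of the loading area in front of the camera head. A jar stood within about 35 mm of it is well placed as long as it is not under the head
- camera_head: Round camera head over the V, fixed, must not be struck. Origin on the bench plane on its vertical axis, which passes through the seat. White housing of 50 mm radius from 135 mm (23 mm above a jar's top) to 198 mm above the bench, then a black one of 30 mm radius up to 258 mm
- red_jar: Red-capped white plastic jar, loose, a plain cylinder 50 mm diameter, 100 mm tall (the top 18 mm is the cap, 47 mm diameter), 0.11 to 0.22 kg; origin at the centre of its underside, z up. Stands on the round blue mat (3 mm thick)
- red_centre (a point): Centre of the red-capped jar, 50 mm above its underside
- blue_jar: Blue-capped jar, same size and shape as the red one; origin at the centre of its underside. Stands on the station's loading area
- blue_centre (a point): Centre of the blue-capped jar, 50 mm above its underside
- tray: Grey open tray, fixed on the bench, 190 mm long (its x) by 100 mm (its y), 28 mm high, walls and floor 4 mm thick; origin at the centre of its underside. One half holds the white-capped jar, near its x = +50 mm; the other half is free for the blue one, best about its x = -50 mm
- white_centre (a point): Centre of the white-capped jar (same size, 50 mm above its underside), standing in the tray; leave alone
- green_centre (a point): Centre of the green-capped jar (same size), on the blue mat; leave alone
- yellow_centre (a point): Centre of the yellow-capped jar (same size), on the blue mat; leave alone
- black_centre (a point): Centre of the black-capped jar (same size), on the blue mat; leave alone
- beaker_centre (a point): Centre of the glass beaker, 72 mm diameter, 95 mm tall, on the bench; leave alone
- wash_centre (a point): Centre of the white wash bottle with a grey cap, 64 mm diameter, 180 mm tall, on the bench; leave alone

How it is judged (in metres and radians):
On the way, in this order (a step that is already met when the one before it is completed fails the run):
1. the blue-capped jar stands upright in the tray, let go (z of blue_centre in the frame of tray below 0.06 m and angle between blue_centre's own z axis and vertical below 0.1 rad and contact force between the fingers and blue_jar below 0.05 N and x of blue_centre in the frame of tray between -0.08 and 0.08 m and y of blue_centre in the frame of tray between -0.03 and 0.03 m), for 0.2 s.
2. the red-capped jar stands upright on the loading plate in front of the camera head, let go (x of red_centre in the frame of seat between -0.17 and -0.065 m and y of red_centre in the frame of seat between -0.08 and 0.08 m and z of red_centre in the frame of seat between -0.005 and 0.005 m and angle between red_centre's own z axis and vertical below 0.1 rad and contact force between the fingers and red_jar below 0.05 N), for 0.2 s.
At the end, for the whole second after the job is handed in: The red-capped jar stands upright (within 0.06 rad) and still on the station's plate, its axis within 3 mm of the seat, so touching both faces of the V; the blue-capped jar stands upright (within 0.1 rad) on the floor of the tray; the robot touches neither (horizontal distance between red_centre and seat below 0.003 m and distance between red_centre and seat below 0.006 m and angle between red_centre's own z axis and vertical below 0.06 rad and linear speed of red_jar below 0.01 m/s and z of blue_centre in the frame of tray below 0.06 m and angle between blue_centre's own z axis and vertical below 0.1 rad and x of blue_centre in the frame of tray between -0.08 and 0.08 m and y of blue_centre in the frame of tray between -0.03 and 0.03 m).
It fails at once if the camera head is struck (more than 4 N) (contact force between camera_head and anything else above 4 N).
It fails at once if the red-capped jar is lifted (more than 12 mm) while at or under the camera head (horizontal distance between red_centre and seat below 0.06 m and z of red_centre in the frame of seat above 0.012 m).
It fails at once if another jar, the beaker or the wash bottle is moved more than 20 mm or tipped (distance of any of white_centre, green_centre, yellow_centre, black_centre, beaker_centre, wash_centre from where it was at the start of the episode above 0.02 m).
It also fails if it takes over 72 s, if anything falls off the work surface, if the arm or the gripper's body presses on something with over 40 N, if the wrist force passes 120 N, or if a joint passes its speed limit or range.

ROBOT

A 6-joint arm with a two-finger parallel gripper is mounted at the origin on the work surface. World frame = base frame: x ahead of the robot, y to its left, z up, the work surface at z = 0. Lengths are in m, angles in degrees, forces in N, time in s.
With the tool pointing down it reaches from about 0.25 to 0.725 m from the base axis. Payload 9.7 kg.
Tool frame: the origin (TCP) lies midway between the tips of the shut fingers; the grasp point (between the pads) lies 19 mm behind it; z points along the fingers, y is the line along which they close (so a half turn about z gives the same grasp; the last joint's range is limited). The gripper opens to 85 mm and grips with 20 to 120 N. Pads are 22 mm wide; open, the fingers measure 114 mm over their backs; the gripper's body (76 mm by 85 mm) begins 54 mm behind the grasp point. The pads swing forward as they close: fully open they stand 13 mm farther back than shut.
Start: joints at [71.963, 4.979, 10.078, 95.1, 0, 90], TCP at [0.17, 0.523, 0.231] pointing down, gripper open.
Joint ranges: [-179.16, 179.16], [-48.56, 103.87], [-65.8, 70.77], [-126.05, 130.52], [-82.76, 87.17], [-180, 180]. Speed limits (degrees/s): [127.2, 127.2, 147.25, 180, 180, 180].

INTERFACE

Orientations are given as [roll, pitch, yaw] about the fixed x, y, z axes, in that order (R = Rz(yaw) Ry(pitch) Rx(roll)).
In Python, from workcell import bot gives the robot as it stands.
- The arm moves only by the shell command python3 -m crank 'ROWS' [FORCE]. ROWS is JSON, a list of rows, each an object with "gripper": the finger opening in mm, from 0 to 85.4; "travel": the shift along the tool's x, y, z in mm, a list of three; "twist": the turn, a rotation vector about the tool's x, y, z in rad, a list of three. In form: [{"gripper": gripper, "travel": [tx, ty, tz], "twist": [rx, ry, rz]}, ...]. A call has 1 to 12 rows; each row shifts and turns the commanded pose from where the row before left it, along the tool's axes as they then stand; what a row does not reach is not made up. A row lasts 1/8 s, in which the tool goes at most 62.5 mm and 10.7 degrees, less where a joint would pass 70% of its speed; a pose out of reach is approached as far as the arm can. A call is refused whole if a number of a shift passes 62.5 or a number of a turn 0.188, either way. A call with a gripper value outside its range is refused whole. The fingers move at their own pace and stop on an object; FORCE is the grip in N (left out, the last holds). Time passes only in rows, so rows that do not move let the fingers close. It gives the time, the measured TCP pose, the force, the opening and the grip force at its end, in the units of the state.
- bot.get_obs(): the state, without advancing time (a new reading comes with each control period).
- bot.camera(name): name is "scene" or "top" or "wrist"; returns the picture (384x512x3 uint8, red, green, blue); there is no depth.
- bot.calibration(name): a dict with "vfov" (degrees; the focal length in pixels is half the picture's height over the tangent of half this angle, whatever the lens; pixels are square), "cx", "cy" (the principal point, pixels), "camera_from_world" (4x4, takes a point from world to camera coordinates). Camera axes: x right, y down, z forward; pixel columns grow to the right and rows downward; lengths in m; the calibration is good to about 2 mm. A picture is of the moment at which its call begins: read the wrist's pose just before it. calibration takes no time and is no camera call; for the wrist camera it gives the pose at the moment of the call.
- bot.job_done(): hands the job in; it is judged then, once.
The state is a dict: "time": time; "q": joint angles; "qd": joint speeds; "joint_efforts": joint torques, N m; "ee_pos": TCP position; "tcp_rot": TCP orientation; "wrist_force": force on the tool from outside, world axes, zero at the start; "torque": the same for the moment, N m; "opening": finger opening in m; "grasp_force": force on a finger pad.
Only numpy, scipy, OpenCV 4.12 (cv2) and the standard library are available. Lean on these libraries where they do the work, as an engineer would, in place of code of your own. Each camera call takes 0.05 s, during which the arm holds its last target. There are 200 camera calls.

## Working session

There is one attempt and no reset: what is moved stays moved. The work goes in short steps, Python scripts to look and compute and a shell command to move; the robot and the scene stay as the last step left them, time stands still between calls to the robot, and variables do not carry over. Pictures are saved under pics/ and viewed, at most 10 in all, crops included, and the job is handed in when it is done.

```bash
ls; mkdir -p pics; python3 - <<'E'
from workcell import bot
import cv2,numpy as np
print(bot.get_obs())
for n in("scene","top"):
    im=bot.camera(n); cv2.imwrite(f"pics/{n}.png",im[...,::-1]); c=bot.calibration(n); print(n,c)
E
```

```text
pics
{'time': 0.0, 'q': array([ 7.19633797e+01,  5.00977471e+00,  1.00349333e+01,  9.51006897e+01,
       -2.44494673e-03,  9.00006320e+01]), 'qd': array([ 0.00942329,  0.03437452, -0.04273902,  0.02170545, -0.04357447,
       -0.11720279]), 'joint_efforts': array([-2.35422296e-03, -5.20396113e+01,  4.64800394e+01,  1.66709803e-02,
       -3.58366162e-05, -1.49655716e-05]), 'ee_pos': array([0.17023194, 0.52274359, 0.23060009]), 'tcp_rot': array([-1.79924469e+02,  2.44577772e-03,  1.61962751e+02]), 'wrist_force': array([-0.67974787,  0.07155534, -0.31966598]), 'torque': array([ 0.01686968, -0.01774322,  0.0128253 ]), 'grasp_force': 0.0, 'opening': 0.08515486777077863}
scene {'vfov': 51.674471806668556, 'cx': 260.43655035396836, 'cy': 192.27572655654214, 'camera_from_world': array([[ 0.44185273,  0.89707254,  0.00519761, -0.25099427],
       [ 0.62714638, -0.30474753, -0.71680985, -0.31500381],
       [-0.64144648,  0.31998405, -0.69724932,  1.33519529],
       [ 0.        ,  0.        ,  0.        ,  1.        ]])}
top {'vfov': 47.26228250403818, 'cx': 257.5810605975366, 'cy': 191.3272331223261, 'camera_from_world': array([[-0.00333979, -0.99998697,  0.00386092, -0.00664449],
       [-0.99614082,  0.00298827, -0.08771855,  0.58281161],
       [ 0.08770587, -0.00413898, -0.99613782,  1.23523107],
       [ 0.        ,  0.        ,  0.        ,  1.        ]])}
```

View pics/scene.png

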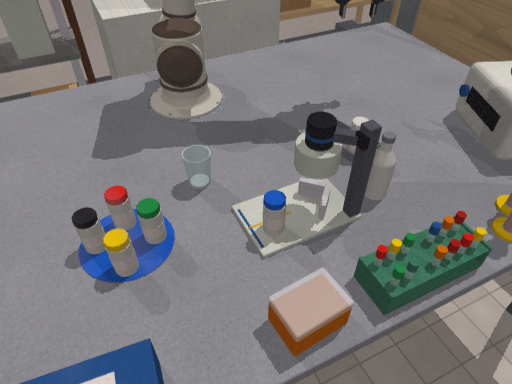

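View pics/top.png

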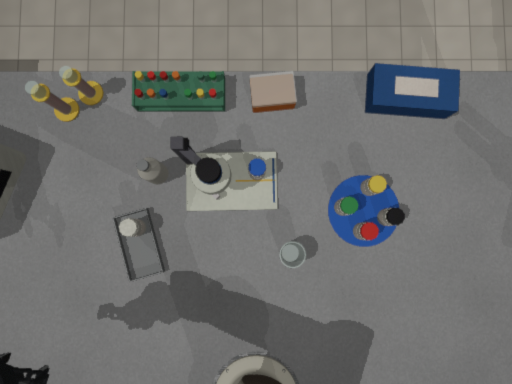

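The scene shows the red jar on the mat (~368,231 in top), the blue jar on the plate (257,168), the tray at left (140,243) with its free half at the bottom (~145,262), and the V opening to image right, so the push direction is about world +y. Next I measure with masks.

```bash
cat > h.py <<'E'
from workcell import bot
import cv2,numpy as np
def ray(name,uv,z,c=None):
    c=c or bot.calibration(name); f=192/np.tan(np.radians(c["vfov"]/2))
    T=c["camera_from_world"];R=T[:3,:3];o=-R.T@T[:3,3]
    d=R.T@np.array([(uv[0]-c["cx"])/f,(uv[1]-c["cy"])/f,1])
    return (o+d*(z-o[2])/d[2])
def proj(name,p,c=None):
    c=c or bot.calibration(name); f=192/np.tan(np.radians(c["vfov"]/2))
    q=c["camera_from_world"]@np.append(p,1); return np.array([c["cx"]+f*q[0]/q[2],c["cy"]+f*q[1]/q[2]])
def blob(m,near=None,amin=30):
    cs,_=cv2.findContours(m.astype(np.uint8),cv2.RETR_EXTERNAL,cv2.CHAIN_APPROX_NONE)
    return [c for c in cs if cv2.contourArea(c)>amin]
E
python3 - <<'E'
from h import *
im=cv2.imread("pics/top.png"); hsv=cv2.cvtColor(im,cv2.COLOR_BGR2HSV)
def reg(m,x0,x1,y0,y1):
    k=np.zeros(m.shape,bool);k[y0:y1,x0:x1]=1;return m&k
H,S,V=[hsv[...,i].astype(int) for i in range(3)]
for n,m,z in (("red",reg((S>150)&((H<8)|(H>172))&(V>120),340,400,210,250),.103),
            ("blue",reg((S>150)&(H>100)&(H<130)&(V>110),245,270,150,185),.112),
            ("head",reg(V<45,190,225,150,190),.258),
            ("white",reg((V>150)&(S<60),115,140,215,240),.104)):
    for c in blob(m,amin=20):
        (u,v),r=cv2.minEnclosingCircle(c); print(n,u,v,r,cv2.contourArea(c),ray("top",(u,v),z).round(4))
# plate
m=reg((V>150)&(S<60),180,285,145,215)
c=max(blob(m),key=cv2.contourArea); b=cv2.boxPoints(cv2.minAreaRect(c)); 
for p in b: print("plate",p,ray("top",p,.012).round(4))
c=cv2.imread("pics/top.png")[130:290,105:295]
cv2.imwrite("pics/crop.png",cv2.resize(c,None,fx=3.7,fy=3.7,interpolation=cv2.INTER_CUBIC))
E
```

```text
red 369.3114318847656 230.6028594970703 8.709558486938477 206.5 [ 0.4695 -0.307   0.103 ]
blue 256.6891784667969 166.8783721923828 8.324808120727539 183.5 [ 0.6412 -0.006   0.112 ]
head 208.0 170.0 13.038504600524902 449.5 [0.613  0.1089 0.258 ]
white 127.32432556152344 227.35134887695312 8.517899513244629 195.5 [0.4803 0.3402 0.104 ]
plate [187. 165.] [0.6617 0.1972 0.012 ]
plate [276. 165.] [ 0.661  -0.0626  0.012 ]
plate [276. 210.] [ 0.5296 -0.0617  0.012 ]
plate [187. 210.] [0.5304 0.1957 0.012 ]
```

View pics/crop.png

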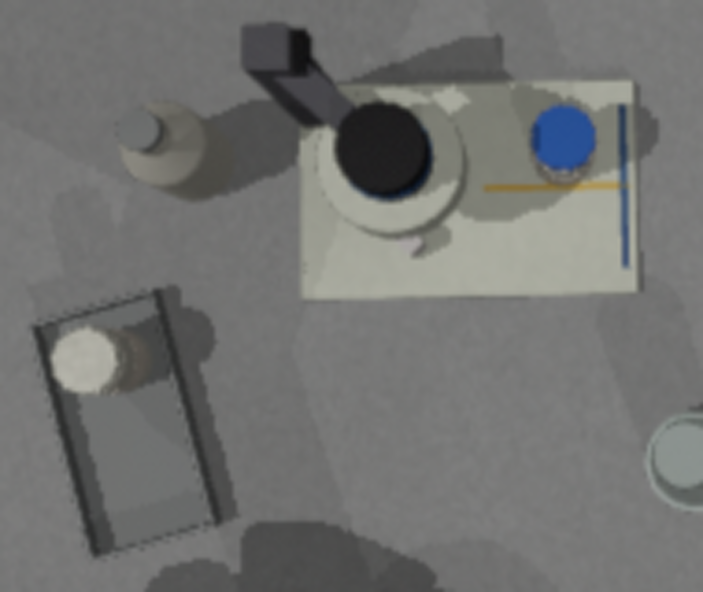

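The crop shows the plate corners, the yellow line (485,188)-(622,185), and the tray rim corners (35,326), (160,290), (222,521), (95,555).

```bash
python3 - <<'E'
from h import *
P=lambda p,z: ray("top",(105+(p[0]+.5)/3.7-.5,130+(p[1]+.5)/3.7-.5),z).round(4)
tr=[P(p,.028) for p in((35,326),(160,290),(222,521),(95,555))]
print(tr,np.mean(tr,0),[np.linalg.norm(tr[i]-tr[(i+1)%4]) for i in range(4)])
pl=[P(p,.012) for p in((634.5,80),(637.5,292.5),(301,299))]
print(pl,np.linalg.norm(pl[0]-pl[1]),np.linalg.norm(pl[2]-pl[1]))
print("line",P((485,188),.012),P((622,185),.012))
print("head white circle",P((391,168),.198))
print("beaker",P((697,460),.095), "wash", P((140,130),.18))
E
```

```text
[array([0.5083, 0.4006, 0.028 ]), array([0.5357, 0.3049, 0.028 ]), array([0.3593, 0.2544, 0.028 ]), array([0.3341, 0.3506, 0.028 ])] [0.43435  0.327625 0.028   ] [np.float64(0.099545215856916), np.float64(0.18348626651605288), np.float64(0.09944586467018124), np.float64(0.18123366133254604)]
[array([ 0.7016, -0.0632,  0.012 ]), array([ 0.5334, -0.0644,  0.012 ]), array([0.5291, 0.1987, 0.012 ])] 0.16820428056384298 0.2631351363843301
line [0.616 0.055 0.012] [ 0.618  -0.0528  0.012 ]
head white circle [0.6086 0.1096 0.198 ]
beaker [ 0.4078 -0.1027  0.095 ] wash [0.6375 0.2833 0.18  ]
```

```bash
R='{"gripper":85,"travel":[0,0,0],"twist":[0,0,0.177]}'; true; python3 -m crank '[{"gripper":85,"travel":[0,0,0],"twist":[0,0,0.177]},{"gripper":85,"travel":[0,0,0],"twist":[0,0,0.177]},{"gripper":85,"travel":[0,0,0],"twist":[0,0,0.177]},{"gripper":85,"travel":[0,0,0],"twist":[0,0,0.177]},{"gripper":85,"travel":[0,0,0],"twist":[0,0,0.177]},{"gripper":85,"travel":[0,0,0],"twist":[0,0,0.177]},{"gripper":85,"travel":[0,0,0],"twist":[0,0,0.177]}]'
python3 -m crank '[{"gripper":85,"travel":[-44,23,-4],"twist":[0,0,0]},{"gripper":85,"travel":[-44,23,-4],"twist":[0,0,0]},{"gripper":85,"travel":[-44,23,-4],"twist":[0,0,0]},{"gripper":85,"travel":[-44,23,-4],"twist":[0,0,0]},{"gripper":85,"travel":[-44,23,-4],"twist":[0,0,0]},{"gripper":85,"travel":[-44,23,-4],"twist":[0,0,0]},{"gripper":85,"travel":[-44,23,-4],"twist":[0,0,0]},{"gripper":85,"travel":[-44,23,-4],"twist":[0,0,0]},{"gripper":85,"travel":[-44,23,-4],"twist":[0,0,0]},{"gripper":85,"travel":[-44,23,-4],"twist":[0,0,0]},{"gripper":85,"travel":[-44,23,-4],"twist":[0,0,0]},{"gripper":85,"travel":[-44,23,-4],"twist":[0,0,0]}]'
```

```text
time: 0.98
ee_pos: [0.1703, 0.5228, 0.2309]
tcp_rot: [-180.0, 0.0, 90.6]
wrist_force: [0.0, 0.2, 0.2]
opening: 0.0847
grasp_force: 0.0
time: 2.48
ee_pos: [0.4557, -0.0019, 0.2792]
tcp_rot: [-180.0, -0.0, 91.0]
wrist_force: [-0.2, 1.0, -0.4]
opening: 0.0851
grasp_force: 0.0
```

```bash
python3 -m crank '[{"gripper":85,"travel":[0,35,0],"twist":[0,0,0]},{"gripper":85,"travel":[0,35,0],"twist":[0,0,0]},{"gripper":85,"travel":[0,35,0],"twist":[0,0,0]},{"gripper":85,"travel":[0,0,0],"twist":[0,0,0]}]'
python3 - <<'E'
from h import *
c=bot.calibration("wrist");im=bot.camera("wrist");cv2.imwrite("pics/w1.png",im[...,::-1])
T=c["camera_from_world"];print(-T[:3,:3].T@T[:3,3],c["vfov"],bot.get_obs()["ee_pos"])
hsv=cv2.cvtColor(im,cv2.COLOR_RGB2HSV)
m=(hsv[...,1]>150)&(hsv[...,0]>100)&(hsv[...,0]<130)&(hsv[...,2]>60)
for b in blob(m,amin=100):
    (u,v),r=cv2.minEnclosingCircle(b);print(u,v,r,cv2.contourArea(b),ray("wrist",(u,v),.112,c))
E
```

```text
time: 2.98
ee_pos: [0.5616, 0.0015, 0.2771]
tcp_rot: [-179.8, -0.0, 91.0]
wrist_force: [-0.2, -0.6, -0.5]
opening: 0.0849
grasp_force: 0.0
[0.56082496 0.07672834 0.42017207] 67.81581890372735 [0.56058825 0.00150723 0.27792016]
428.5 368.5 20.554903030395508 543.5 [ 0.80152277 -0.26920529  0.112     ]
237.5 328.0 57.57830810546875 2859.0 [ 0.53678535 -0.20529466  0.112     ]
329.0 182.0 22.803607940673828 1307.5 [ 0.63991425 -0.00415742  0.112     ]
```

View pics/w1.png

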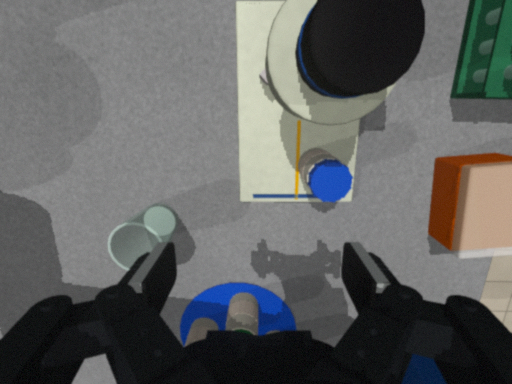

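Wrist view: blue cap at (329,182), giving jar (0.640,-0.004). The camera sits on the tool +x side, which would face the head, so I turn the tool half round first.

```bash
python3 - <<'E'
from h import *
c=bot.calibration("wrist")
for p in((240,202),(352,202),(298,125),(296.5,197)): print(ray("wrist",p,.012,c).round(4))
E
python3 -m crank '[{"gripper":85,"travel":[0,0,0],"twist":[0,0,0.1745]}]'; python3 -c "
from workcell import bot;print(bot.get_obs()['q'])"
```

```text
[ 0.5331 -0.0641  0.012 ]
[ 0.7024 -0.0612  0.012 ]
[0.6144 0.0509 0.012 ]
[ 0.6181 -0.0547  0.012 ]
time: 3.15
ee_pos: [0.5596, 0.0015, 0.2792]
tcp_rot: [-180.0, 0.0, 80.8]
wrist_force: [-0.1, 0.1, 0.4]
opening: 0.085
grasp_force: 0.0
[ 1.59141492e-01  7.79518911e+00  1.85537810e+01  1.00795922e+02
 -1.63655976e-03  9.93630442e+01]
```

```bash
python3 -m crank '[{"gripper":85,"travel":[0,0,0],"twist":[0,0,-0.175]},{"gripper":85,"travel":[0,0,0],"twist":[0,0,-0.175]},{"gripper":85,"travel":[0,0,0],"twist":[0,0,-0.175]},{"gripper":85,"travel":[0,0,0],"twist":[0,0,-0.175]},{"gripper":85,"travel":[0,0,0],"twist":[0,0,-0.175]},{"gripper":85,"travel":[0,0,0],"twist":[0,0,-0.175]},{"gripper":85,"travel":[0,0,0],"twist":[0,0,-0.175]},{"gripper":85,"travel":[0,0,0],"twist":[0,0,-0.175]},{"gripper":85,"travel":[0,0,0],"twist":[0,0,-0.175]},{"gripper":85,"travel":[0,0,0],"twist":[0,0,-0.175]}]'
python3 -m crank '[{"gripper":85,"travel":[0,0,0],"twist":[0,0,-0.175]},{"gripper":85,"travel":[0,0,0],"twist":[0,0,-0.175]},{"gripper":85,"travel":[0,0,0],"twist":[0,0,-0.175]},{"gripper":85,"travel":[0,0,0],"twist":[0,0,-0.175]},{"gripper":85,"travel":[0,0,0],"twist":[0,0,-0.175]},{"gripper":85,"travel":[0,0,0],"twist":[0,0,-0.175]},{"gripper":85,"travel":[0,0,0],"twist":[0,0,-0.175]},{"gripper":85,"travel":[0,0,0],"twist":[0,0,-0.175]},{"gripper":85,"travel":[0,0,0],"twist":[0,0,-0.170]},{"gripper":85,"travel":[0,0,0],"twist":[0,0,0]}]'
```

```text
time: 4.4
ee_pos: [0.5593, 0.0016, 0.2798]
tcp_rot: [180.0, 0.0, -178.4]
wrist_force: [0.7, -0.4, 0.9]
opening: 0.085
grasp_force: 0.0
time: 5.65
ee_pos: [0.5595, 0.0015, 0.2798]
tcp_rot: [-180.0, -0.0, -88.9]
wrist_force: [1.1, -0.1, 1.0]
opening: 0.0853
grasp_force: 0.0
```

```bash
python3 -m crank '[{"gripper":85,"travel":[3,-40,0],"twist":[0,0,0]},{"gripper":85,"travel":[3,-40,0],"twist":[0,0,0]},{"gripper":85,"travel":[0,0,30],"twist":[0,0,0]},{"gripper":85,"travel":[0,0,35],"twist":[0,0,0]},{"gripper":85,"travel":[0,0,30],"twist":[0,0,0]},{"gripper":85,"travel":[0,0,0],"twist":[0,0,0]}]'
python3 -c "
from h import *
bot;cv2.imwrite('pics/w2.png',bot.camera('wrist')[...,::-1])"
```

```text
time: 6.4
ee_pos: [0.6389, -0.0028, 0.1822]
tcp_rot: [179.8, 0.0, -89.0]
wrist_force: [0.2, -0.1, 0.6]
opening: 0.0851
grasp_force: 0.0
```

View pics/w2.png

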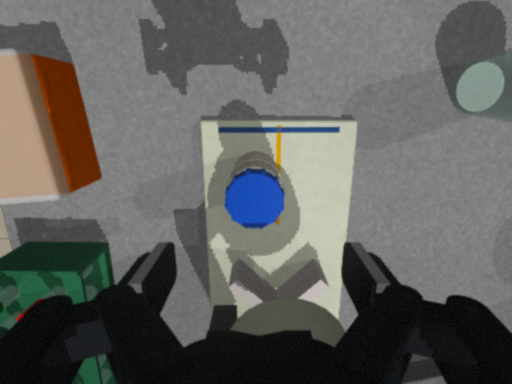

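The blue cap at (254,198) is centred between the fingers (mid ~258), so I descend and grip.

```bash
python3 -c "
from h import *
c=bot.calibration('wrist');print(ray('wrist',(254,198),.112,c))"
python3 -m crank '[{"gripper":85,"travel":[0,0,32],"twist":[0,0,0]},{"gripper":85,"travel":[0,0,32],"twist":[0,0,0]},{"gripper":85,"travel":[0,0,32],"twist":[0,0,0]},{"gripper":85,"travel":[0,0,31],"twist":[0,0,0]},{"gripper":85,"travel":[0,0,0],"twist":[0,0,0]},{"gripper":40,"travel":[0,0,0],"twist":[0,0,0]},{"gripper":40,"travel":[0,0,0],"twist":[0,0,0]},{"gripper":40,"travel":[0,0,0],"twist":[0,0,0]},{"gripper":40,"travel":[0,0,0],"twist":[0,0,0]},{"gripper":40,"travel":[0,0,0],"twist":[0,0,0]}]' 40
```

```text
[ 0.64337272 -0.00613268  0.112     ]
time: 7.7
ee_pos: [0.6415, -0.0028, 0.0598]
tcp_rot: [-179.8, -0.0, -88.8]
wrist_force: [-0.1, -0.1, 5.7]
opening: 0.0493
grasp_force: 40.4
```

```bash
python3 -m crank '[{"gripper":40,"travel":[0,0,-20],"twist":[0,0,0]},{"gripper":40,"travel":[0,0,-40],"twist":[0,0,0]},{"gripper":40,"travel":[0,0,-40],"twist":[0,0,0]},{"gripper":40,"travel":[0,0,-20],"twist":[0,0,0]},{"gripper":40,"travel":[0,20,0],"twist":[0,0,0]},{"gripper":40,"travel":[0,40,0],"twist":[0,0,0]},{"gripper":40,"travel":[0,45,0],"twist":[0,0,0]},{"gripper":40,"travel":[0,45,0],"twist":[0,0,0]},{"gripper":40,"travel":[0,45,0],"twist":[0,0,0]},{"gripper":40,"travel":[0,40,0],"twist":[0,0,0]},{"gripper":40,"travel":[0,15,0],"twist":[0,0,0]},{"gripper":40,"travel":[0,0,0],"twist":[0,0,0]}]'
python3 -m crank '[{"gripper":40,"travel":[-20,0,0],"twist":[0,0,0]},{"gripper":40,"travel":[-35,0,0],"twist":[0,0,0]},{"gripper":40,"travel":[-40,0,0],"twist":[0,0,0]},{"gripper":40,"travel":[-40,0,0],"twist":[0,0,0]},{"gripper":40,"travel":[-40,0,0],"twist":[0,0,0]},{"gripper":40,"travel":[-40,0,0],"twist":[0,0,0]},{"gripper":40,"travel":[-40,0,0],"twist":[0,0,0]},{"gripper":40,"travel":[-35,0,0],"twist":[0,0,0]},{"gripper":40,"travel":[-20,0,0],"twist":[0,0,0]},{"gripper":40,"travel":[-5,0,0],"twist":[0,0,0]},{"gripper":40,"travel":[0,0,0],"twist":[0,0,0]}]'
python3 -c "
from h import *
cv2.imwrite('pics/w3.png',bot.camera('wrist')[...,::-1]);print(bot.get_obs()['ee_pos'])"
```

```text
time: 9.2
ee_pos: [0.3905, -0.0081, 0.1787]
tcp_rot: [-179.9, -0.0, -88.8]
wrist_force: [1.0, 0.0, -1.4]
opening: 0.049
grasp_force: 42.7
time: 10.58
ee_pos: [0.384, 0.3066, 0.1772]
tcp_rot: [180.0, -0.0, -88.8]
wrist_force: [-0.1, 0.6, -2.0]
opening: 0.0492
grasp_force: 42.7
[0.384022   0.30626952 0.17731653]
```

View pics/w3.png

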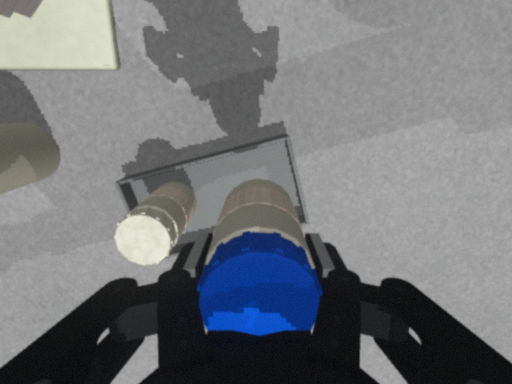

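The picture shows tray rim corners at (286,135) and (119,182) and the jar held upright. I check the tray pose with those corners.

```bash
python3 - <<'E'
from h import *
c=bot.calibration('wrist')
a=ray('wrist',(287,135),.028,c);b=ray('wrist',(119,181),.028,c);d=(b-a)/np.linalg.norm(b-a)
n=np.array([-d[1],d[0],0]);C=(a+b)/2+n*.05
print(a,b,np.linalg.norm(b-a),"centre",C,"target",C-.05*d)
E
```

```text
[0.35647891 0.26065934 0.028     ] [0.53177888 0.31204164 0.028     ] 0.18267517560295732 centre [0.43006505 0.33433182 0.028     ] target [0.38208372 0.32026798 0.028     ]
```

```bash
python3 -m crank '[{"gripper":40,"travel":[-10,0,10],"twist":[0,0,0]},{"gripper":40,"travel":[0,0,30],"twist":[0,0,0]},{"gripper":40,"travel":[0,0,35],"twist":[0,0,0]},{"gripper":40,"travel":[0,0,30],"twist":[0,0,0]},{"gripper":40,"travel":[0,0,11],"twist":[0,0,0]},{"gripper":40,"travel":[0,0,4],"twist":[0,0,0]},{"gripper":40,"travel":[0,0,2],"twist":[0,0,0]},{"gripper":40,"travel":[0,0,0],"twist":[0,0,0]}]'
```

```text
time: 11.62
ee_pos: [0.384, 0.3172, 0.0561]
tcp_rot: [-179.9, 0.0, -88.8]
wrist_force: [-0.0, 0.0, -3.4]
opening: 0.0491
grasp_force: 42.6
```

```bash
python3 -m crank '[{"gripper":40,"travel":[0,0,2],"twist":[0,0,0]},{"gripper":40,"travel":[0,0,1],"twist":[0,0,0]},{"gripper":40,"travel":[0,0,0],"twist":[0,0,0]}]'
```

```text
time: 12.0
ee_pos: [0.3836, 0.3169, 0.0522]
tcp_rot: [180.0, -0.0, -88.8]
wrist_force: [-0.5, -0.5, -2.3]
opening: 0.049
grasp_force: 42.6
```

```bash
for i in 1 ; do python3 -m crank '[{"gripper":40,"travel":[0,0,1],"twist":[0,0,0]},{"gripper":40,"travel":[0,0,1],"twist":[0,0,0]},{"gripper":40,"travel":[0,0,0],"twist":[0,0,0]}]'; done
```

```text
time: 12.38
ee_pos: [0.3837, 0.3171, 0.0516]
tcp_rot: [-180.0, 0.0, -88.8]
wrist_force: [-2.4, -3.3, 10.3]
opening: 0.0489
grasp_force: 43.8
```

Floor contact (10 N), so I open, wait, then rise. The white jar is about 20 mm clear of the finger with a 70 mm opening.

```bash
python3 -m crank '[{"gripper":70,"travel":[0,0,-1],"twist":[0,0,0]},{"gripper":70,"travel":[0,0,0],"twist":[0,0,0]},{"gripper":70,"travel":[0,0,0],"twist":[0,0,0]},{"gripper":70,"travel":[0,0,0],"twist":[0,0,0]},{"gripper":70,"travel":[0,0,-20],"twist":[0,0,0]},{"gripper":70,"travel":[0,0,-40],"twist":[0,0,0]},{"gripper":70,"travel":[0,0,-40],"twist":[0,0,0]},{"gripper":70,"travel":[0,0,-40],"twist":[0,0,0]},{"gripper":70,"travel":[0,0,-20],"twist":[0,0,0]},{"gripper":70,"travel":[0,0,0],"twist":[0,0,0]}]'
python3 - <<'E'
from h import *
c=bot.calibration('wrist');im=bot.camera('wrist');cv2.imwrite('pics/w4.png',im[...,::-1])
h=cv2.cvtColor(im,cv2.COLOR_RGB2HSV);m=(h[...,1]>150)&(h[...,0]>100)&(h[...,0]<130)&(h[...,2]>60)
for b in blob(m,amin=300):
    (u,v),r=cv2.minEnclosingCircle(b);print(u,v,r,ray('wrist',(u,v),.104,c))
# red & neighbours from top
im=cv2.imread("pics/top.png");h=cv2.cvtColor(im,cv2.COLOR_BGR2HSV);H,S,V=[h[...,i].astype(int) for i in range(3)]
k=np.zeros(H.shape,bool);k[170:250,325:405]=1
for n,m in(("green",(S>100)&(H>40)&(H<85)),("yellow",(S>120)&(H>20)&(H<35)&(V>130)),("black",(V<40))):
  for b in blob(m&k,amin=60):
    (u,v),r=cv2.minEnclosingCircle(b);print(n,u,v,r,ray('top',(u,v),.103))
E
```

```text
time: 13.62
ee_pos: [0.3841, 0.3173, 0.2126]
tcp_rot: [-179.9, 0.1, -88.8]
wrist_force: [-0.5, 1.1, -0.1]
opening: 0.07
grasp_force: 0.0
258.9545593261719 185.77272033691406 26.451751708984375 [0.38426987 0.31420549 0.104     ]
green 348.84783935546875 204.8478240966797 8.740462303161621 [ 0.53871178 -0.25366096  0.103     ]
yellow 377.19232177734375 183.84616088867188 8.8483304977417 [ 0.5953059  -0.33157082  0.103     ]
black 395.0 215.5 8.381627082824707 [ 0.5096764  -0.37713008  0.103     ]
```

Blue stands in the tray at (0.384,0.314) and has been let go. I move to above the red jar and turn the fingers away from its neighbours.

```bash
python3 -m crank '[{"gripper":80,"travel":[25,-6,0],"twist":[0,0,0]},{"gripper":80,"travel":[45,-6,0],"twist":[0,0,0]},{"gripper":80,"travel":[55,-6,0],"twist":[0,0,0]},{"gripper":80,"travel":[55,-6,0],"twist":[0,0,0]},{"gripper":80,"travel":[55,-6,0],"twist":[0,0,0]},{"gripper":80,"travel":[55,-6,0],"twist":[0,0,0]},{"gripper":80,"travel":[55,-6,0],"twist":[0,0,0]},{"gripper":80,"travel":[55,-6,0],"twist":[0,0,0]},{"gripper":80,"travel":[55,-6,0],"twist":[0,0,0]},{"gripper":80,"travel":[55,-6,0],"twist":[0,0,0]},{"gripper":80,"travel":[55,-6,0],"twist":[0,0,0]},{"gripper":80,"travel":[55,-6,0],"twist":[0,0,0]}]'
python3 -m crank '[{"gripper":80,"travel":[0,0,0],"twist":[0,0,0.178]},{"gripper":80,"travel":[0,0,0],"twist":[0,0,0.178]},{"gripper":80,"travel":[0,0,0],"twist":[0,0,0.178]},{"gripper":80,"travel":[0,0,0],"twist":[0,0,0.178]},{"gripper":80,"travel":[0,0,0],"twist":[0,0,0.178]},{"gripper":80,"travel":[0,0,0],"twist":[0,0,0.178]},{"gripper":80,"travel":[0,0,0],"twist":[0,0,0.178]},{"gripper":80,"travel":[0,0,0],"twist":[0,0,0.178]},{"gripper":80,"travel":[0,0,0],"twist":[0,0,0.178]},{"gripper":80,"travel":[0,0,0],"twist":[0,0,0.178]},{"gripper":80,"travel":[0,0,0],"twist":[0,0,0]}]'
cat > red.py <<'E'
from h import *
from scipy.spatial.transform import Rotation as Ro
import sys
o=bot.get_obs();c=bot.calibration('wrist');im=bot.camera('wrist');cv2.imwrite(sys.argv[1],im[...,::-1])
h=cv2.cvtColor(im,cv2.COLOR_RGB2HSV);m=(h[...,1]>150)&((h[...,0]<8)|(h[...,0]>172))&(h[...,2]>90)
z=float(sys.argv[2])
for b in blob(m,amin=300):
    (u,v),r=cv2.minEnclosingCircle(b);p=ray('wrist',(u,v),z,c);print(u,v,r,p,"tool shift mm",Ro.from_euler('xyz',o['tcp_rot'],degrees=True).inv().apply(p-o['ee_pos'])*1000)
E
python3 red.py pics/w5.png .103
```

```text
time: 15.18
ee_pos: [0.468, -0.3031, 0.2095]
tcp_rot: [179.9, 0.1, -88.8]
wrist_force: [1.2, 0.2, 0.5]
opening: 0.0798
grasp_force: 0.0
time: 16.55
ee_pos: [0.4681, -0.3012, 0.2097]
tcp_rot: [180.0, -0.1, 169.3]
wrist_force: [-0.5, -0.1, -0.2]
opening: 0.0802
grasp_force: 0.0
252.56768798828125 190.3861541748047 25.847537994384766 [ 0.46697728 -0.3058597   0.103     ] tool shift mm [ 3.75577327e-02 -4.86532555e+00  1.06686088e+02]
```

View pics/w5.png

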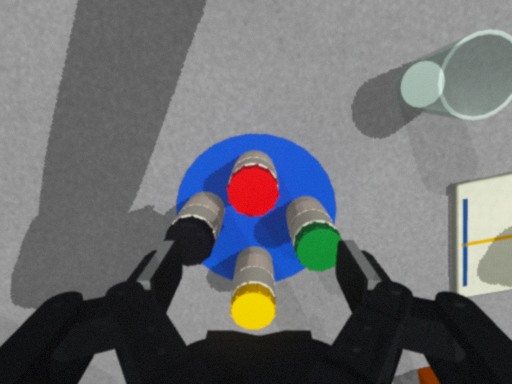

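The picture shows red at (252,190), black and green behind it on either side, and the finger lanes free.

```bash
python3 -m crank '[{"gripper":73,"travel":[0,-5,15],"twist":[0,0,0]},{"gripper":73,"travel":[0,0,30],"twist":[0,0,0]},{"gripper":73,"travel":[0,0,30],"twist":[0,0,0]},{"gripper":73,"travel":[0,0,30],"twist":[0,0,0]},{"gripper":73,"travel":[0,0,30],"twist":[0,0,0]},{"gripper":73,"travel":[0,0,20],"twist":[0,0,0]},{"gripper":73,"travel":[0,0,0],"twist":[0,0,0]},{"gripper":40,"travel":[0,0,0],"twist":[0,0,0]},{"gripper":40,"travel":[0,0,0],"twist":[0,0,0]},{"gripper":40,"travel":[0,0,0],"twist":[0,0,0]},{"gripper":40,"travel":[0,0,0],"twist":[0,0,0]}]' 40
python3 -m crank '[{"gripper":40,"travel":[0,0,-20],"twist":[0,0,0]},{"gripper":40,"travel":[0,0,-40],"twist":[0,0,0]},{"gripper":40,"travel":[0,0,-40],"twist":[0,0,0]},{"gripper":40,"travel":[0,0,-40],"twist":[0,0,0]},{"gripper":40,"travel":[0,0,-20],"twist":[0,0,0]},{"gripper":40,"travel":[0,0,0],"twist":[0,0,0]}]'
```

```text
time: 17.98
ee_pos: [0.4681, -0.3068, 0.0573]
tcp_rot: [-180.0, 0.1, 169.2]
wrist_force: [-0.0, -0.0, 6.3]
opening: 0.049
grasp_force: 41.8
time: 18.73
ee_pos: [0.4681, -0.3066, 0.2175]
tcp_rot: [-180.0, 0.1, 169.2]
wrist_force: [-0.3, -0.5, -1.6]
opening: 0.0491
grasp_force: 41.7
```

```bash
python3 -m crank '[{"gripper":40,"travel":[0,0,0],"twist":[0,0,-0.178]},{"gripper":40,"travel":[0,0,0],"twist":[0,0,-0.178]},{"gripper":40,"travel":[0,0,0],"twist":[0,0,-0.178]},{"gripper":40,"travel":[0,0,0],"twist":[0,0,-0.178]},{"gripper":40,"travel":[0,0,0],"twist":[0,0,-0.178]},{"gripper":40,"travel":[0,0,0],"twist":[0,0,-0.178]},{"gripper":40,"travel":[0,0,0],"twist":[0,0,-0.178]},{"gripper":40,"travel":[0,0,0],"twist":[0,0,-0.178]},{"gripper":40,"travel":[0,0,0],"twist":[0,0,-0.178]},{"gripper":40,"travel":[0,0,0],"twist":[0,0,-0.178]},{"gripper":40,"travel":[0,0,0],"twist":[0,0,0]}]'
python3 -m crank '[{"gripper":40,"travel":[-20,-10,0],"twist":[0,0,0]},{"gripper":40,"travel":[-30,-15.5,0],"twist":[0,0,0]},{"gripper":40,"travel":[-35,-18,0],"twist":[0,0,0]},{"gripper":40,"travel":[-35,-18,0],"twist":[0,0,0]},{"gripper":40,"travel":[-35,-18,0],"twist":[0,0,0]},{"gripper":40,"travel":[-35,-18,0],"twist":[0,0,0]},{"gripper":40,"travel":[-35,-18,0],"twist":[0,0,0]},{"gripper":40,"travel":[-30,-16,0],"twist":[0,0,0]},{"gripper":40,"travel":[-25,-14,0],"twist":[0,0,0]},{"gripper":40,"travel":[-17,-8.5,0],"twist":[0,0,0]},{"gripper":40,"travel":[0,0,0],"twist":[0,0,0]}]'
```

```text
time: 20.1
ee_pos: [0.4672, -0.3061, 0.2147]
tcp_rot: [179.9, 0.1, -88.9]
wrist_force: [-0.1, -0.3, -2.5]
opening: 0.0487
grasp_force: 41.5
time: 21.48
ee_pos: [0.6154, -0.0054, 0.2154]
tcp_rot: [179.9, -0.0, -88.8]
wrist_force: [-0.4, -0.6, -2.3]
opening: 0.0485
grasp_force: 41.7
```

```bash
python3 -m crank '[{"gripper":40,"travel":[0,-1,15],"twist":[0,0,0]},{"gripper":40,"travel":[0,0,30],"twist":[0,0,0]},{"gripper":40,"travel":[0,0,35],"twist":[0,0,0]},{"gripper":40,"travel":[0,0,35],"twist":[0,0,0]},{"gripper":40,"travel":[0,0,22],"twist":[0,0,0]},{"gripper":40,"travel":[0,0,5],"twist":[0,0,0]},{"gripper":40,"travel":[0,0,3],"twist":[0,0,0]},{"gripper":40,"travel":[0,0,0],"twist":[0,0,0]}]'
python3 -m crank '[{"gripper":40,"travel":[0,0,1],"twist":[0,0,0]},{"gripper":40,"travel":[0,0,1],"twist":[0,0,0]},{"gripper":40,"travel":[0,0,0],"twist":[0,0,0]}]'
```

```text
time: 22.48
ee_pos: [0.6167, -0.0065, 0.0721]
tcp_rot: [-179.9, -0.0, -88.8]
wrist_force: [-1.0, -0.3, -1.3]
opening: 0.049
grasp_force: 41.7
time: 22.85
ee_pos: [0.6164, -0.0061, 0.0694]
tcp_rot: [-180.0, -0.0, -88.8]
wrist_force: [0.4, 0.4, -1.2]
opening: 0.0487
grasp_force: 41.7
```

```bash
python3 -m crank '[{"gripper":40,"travel":[0,0,1.5],"twist":[0,0,0]},{"gripper":40,"travel":[0,0,0.5],"twist":[0,0,0]},{"gripper":40,"travel":[0,0,0],"twist":[0,0,0]}]'
python3 -m crank '[{"gripper":40,"travel":[0,0,1],"twist":[0,0,0]},{"gripper":40,"travel":[0,0,0],"twist":[0,0,0]}]'
```

```text
time: 23.22
ee_pos: [0.6163, -0.0062, 0.0672]
tcp_rot: [180.0, 0.0, -88.8]
wrist_force: [-0.1, 0.1, -1.5]
opening: 0.049
grasp_force: 41.7
time: 23.48
ee_pos: [0.6164, -0.0062, 0.0664]
tcp_rot: [-180.0, -0.0, -88.8]
wrist_force: [-0.5, 0.3, -1.1]
opening: 0.0491
grasp_force: 41.9
```

```bash
python3 -m crank '[{"gripper":40,"travel":[0,0,1],"twist":[0,0,0]},{"gripper":40,"travel":[0,0,0],"twist":[0,0,0]}]'
python3 -m crank '[{"gripper":40,"travel":[0,0,0.7],"twist":[0,0,0]},{"gripper":40,"travel":[0,0,0],"twist":[0,0,0]}]'
```

```text
time: 23.72
ee_pos: [0.6165, -0.0063, 0.0664]
tcp_rot: [-179.9, -0.0, -88.8]
wrist_force: [-2.0, -0.6, 7.0]
opening: 0.049
grasp_force: 42.5
time: 23.98
ee_pos: [0.6164, -0.0063, 0.0663]
tcp_rot: [-179.9, -0.0, -88.8]
wrist_force: [-4.9, -0.6, 11.4]
opening: 0.0491
grasp_force: 42.9
```

```bash
python3 -m crank '[{"gripper":75,"travel":[0,0,-1.5],"twist":[0,0,0]},{"gripper":75,"travel":[0,0,0],"twist":[0,0,0]},{"gripper":75,"travel":[0,0,0],"twist":[0,0,0]},{"gripper":75,"travel":[0,0,0],"twist":[0,0,0]},{"gripper":75,"travel":[0,0,-20],"twist":[0,0,0]},{"gripper":75,"travel":[0,0,-40],"twist":[0,0,0]},{"gripper":75,"travel":[0,0,-40],"twist":[0,0,0]},{"gripper":75,"travel":[0,0,-30],"twist":[0,0,0]},{"gripper":75,"travel":[0,0,-15],"twist":[0,0,0]},{"gripper":75,"travel":[0,0,0],"twist":[0,0,0]}]'
python3 red.py pics/w6.png .112; python3 -c "
from h import *
cv2.imwrite('pics/top2.png',cv2.resize(bot.camera('top')[130:290,105:295,::-1],None,fx=3,fy=3))"
```

```text
time: 25.22
ee_pos: [0.6167, -0.0062, 0.2114]
tcp_rot: [-179.9, -0.0, -88.8]
wrist_force: [0.6, 0.3, -0.1]
opening: 0.0753
grasp_force: 0.0
258.9303283691406 191.52459716796875 27.041828155517578 [ 0.61672412 -0.00677754  0.112     ] tool shift mm [ 0.57682159  0.1042356  99.40991542]
```

View pics/w6.png

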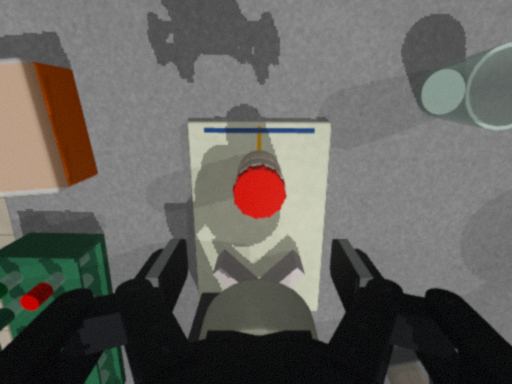

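The red jar stands on the yellow line at (259,191), with the V straight behind it. I back off, shut the fingers, and lean the tool 44°.

```bash
python3 -m crank '[{"gripper":0,"travel":[25,0,0],"twist":[0,0,0]},{"gripper":0,"travel":[30,0,0],"twist":[0,0,0]},{"gripper":0,"travel":[10,0,0],"twist":[0,0,0]},{"gripper":0,"travel":[0,0,0],"twist":[0,-0.154,0]},{"gripper":0,"travel":[0,0,0],"twist":[0,-0.154,0]},{"gripper":0,"travel":[0,0,0],"twist":[0,-0.154,0]},{"gripper":0,"travel":[0,0,0],"twist":[0,-0.154,0]},{"gripper":0,"travel":[0,0,0],"twist":[0,-0.154,0]},{"gripper":0,"travel":[0,0,0],"twist":[0,0,0]},{"gripper":0,"travel":[0,0,0],"twist":[0,0,0]}]'
python3 - <<'E'
from h import *
from scipy.spatial.transform import Rotation as Ro
o=bot.get_obs();R=Ro.from_euler('xyz',o['tcp_rot'],degrees=True);print(R.as_matrix().round(3),o['q'])
xs=np.array([-.0195,.9998,0])
print("down 10mm",R.inv().apply([0,0,-10]),"xs 10mm",R.inv().apply(xs*10))
E
```

```text
time: 26.58
ee_pos: [0.6178, -0.0708, 0.2109]
tcp_rot: [180.0, 44.0, -88.8]
wrist_force: [0.1, 0.4, 1.0]
opening: -0.0001
grasp_force: 0.0
[[ 0.015 -1.    -0.015]
 [-0.72  -0.021  0.694]
 [-0.694  0.    -0.72 ]] [ -23.3546501    30.31888725   29.34606438  110.91366117   39.13867295
 -122.4356585 ]
down 10mm [ 6.94267310e+00 -4.70526881e-03  7.19717083e+00] xs 10mm [-7.19709359 -0.01931589  6.94258596]
```

```bash
python3 -m crank '[{"gripper":0,"travel":[14,0,14.5],"twist":[0,0,0]},{"gripper":0,"travel":[20,0,20.8],"twist":[0,0,0]},{"gripper":0,"travel":[20,0,20.8],"twist":[0,0,0]},{"gripper":0,"travel":[20,0,20.8],"twist":[0,0,0]},{"gripper":0,"travel":[20,0,20.8],"twist":[0,0,0]},{"gripper":0,"travel":[14,0,14.5],"twist":[0,0,0]},{"gripper":0,"travel":[10,0,10.4],"twist":[0,0,0]},{"gripper":0,"travel":[0,0,0],"twist":[0,0,0]}]'
python3 -c "
from h import *
cv2.imwrite('pics/s2.png',cv2.resize(bot.camera('scene')[80:280,130:430,::-1],None,fx=2.5,fy=2.5))"
```

```text
time: 27.58
ee_pos: [0.6175, -0.0702, 0.0406]
tcp_rot: [179.9, 44.1, -88.8]
wrist_force: [0.2, 0.6, 0.6]
opening: -0.0
grasp_force: 0.0
```

View pics/s2.png

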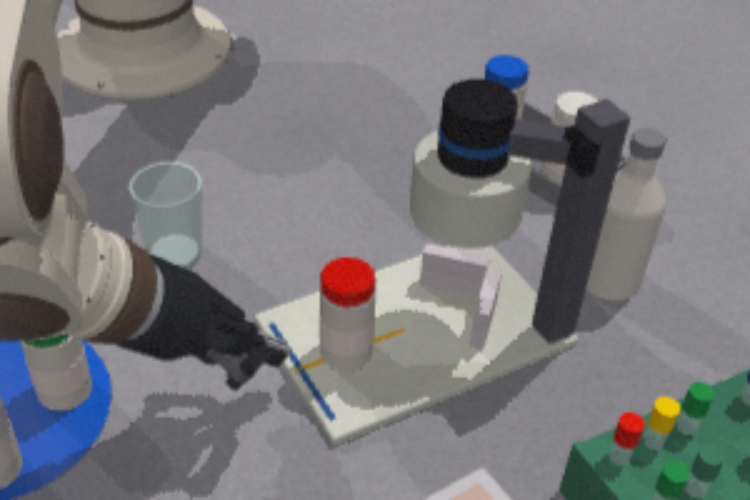

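The scene shows the leaned tool behind the red jar, on the line and clear of everything. I push slowly.

```bash
python3 -m crank '[{"gripper":0,"travel":[-3.7,0,7.8],"twist":[0,0,0]},{"gripper":0,"travel":[-5.8,0,5.6],"twist":[0,0,0]},{"gripper":0,"travel":[-4.3,0,4.15],"twist":[0,0,0]},{"gripper":0,"travel":[-4.3,0,4.15],"twist":[0,0,0]},{"gripper":0,"travel":[-4.3,0,4.15],"twist":[0,0,0]},{"gripper":0,"travel":[-4.3,0,4.15],"twist":[0,0,0]},{"gripper":0,"travel":[-4.3,0,4.15],"twist":[0,0,0]},{"gripper":0,"travel":[-4.3,0,4.15],"twist":[0,0,0]},{"gripper":0,"travel":[-4.3,0,4.15],"twist":[0,0,0]},{"gripper":0,"travel":[-4.3,0,4.15],"twist":[0,0,0]},{"gripper":0,"travel":[-4.3,0,4.15],"twist":[0,0,0]},{"gripper":0,"travel":[-4.3,0,4.15],"twist":[0,0,0]}]'
cat > pos.py <<'E'
from h import *
for n in("top","scene"):
    im=bot.camera(n);h=cv2.cvtColor(im,cv2.COLOR_RGB2HSV);m=(h[...,1]>150)&((h[...,0]<8)|(h[...,0]>172))&(h[...,2]>90)
    if n=="top":m[:140]=0;m[:,320:]=0
    else:m[:,:240]=0;m[210:]=0;m[:,350:]=0
    for b in blob(m,amin=30):
        x,y,w,hh=cv2.boundingRect(b);(u,v),r=cv2.minEnclosingCircle(b);print(n,u,v,r,(x,y,w,hh),ray(n,(u,v),.112 if n=="top" else .104).round(4))
E
python3 pos.py
```

```text
time: 29.12
ee_pos: [0.6161, 0.0058, 0.038]
tcp_rot: [180.0, 44.1, -88.8]
wrist_force: [-0.6, 0.3, 0.4]
opening: -0.0001
grasp_force: 0.6
top 241.62069702148438 176.6724090576172 8.48392105102539 (234, 169, 17, 17) [0.6148 0.0346 0.112 ]
scene 285.31817626953125 185.77272033691406 10.684341430664062 (275, 177, 22, 19) [0.6162 0.0372 0.104 ]
```

```bash
python3 -m crank '[{"gripper":0,"travel":[-4.3,0,4.15],"twist":[0,0,0]},{"gripper":0,"travel":[-4.3,0,4.15],"twist":[0,0,0]},{"gripper":0,"travel":[-4.3,0,4.15],"twist":[0,0,0]},{"gripper":0,"travel":[-4.3,0,4.15],"twist":[0,0,0]},{"gripper":0,"travel":[-4.3,0,4.15],"twist":[0,0,0]},{"gripper":0,"travel":[-4.3,0,4.15],"twist":[0,0,0]},{"gripper":0,"travel":[-4.3,0,4.15],"twist":[0,0,0]},{"gripper":0,"travel":[-4.3,0,4.15],"twist":[0,0,0]},{"gripper":0,"travel":[-4.3,0,4.15],"twist":[0,0,0]},{"gripper":0,"travel":[-2.2,0,2.1],"twist":[0,0,0]},{"gripper":0,"travel":[0,0,0],"twist":[0,0,0]}]'
python3 pos.py
```

```text
time: 30.6
ee_pos: [0.6148, 0.0624, 0.0382]
tcp_rot: [-180.0, 44.1, -88.8]
wrist_force: [0.4, 0.5, -0.3]
opening: -0.0001
grasp_force: 0.0
scene 306.5 179.5 10.511998176574707 (297, 174, 21, 14) [0.619  0.0901 0.104 ]
```

Not home yet (~18 mm to go), so I creep in.

```bash
python3 -m crank '[{"gripper":0,"travel":[-2.2,0,2.1],"twist":[0,0,0]},{"gripper":0,"travel":[-2.2,0,2.1],"twist":[0,0,0]},{"gripper":0,"travel":[-2.2,0,2.1],"twist":[0,0,0]},{"gripper":0,"travel":[-1.4,0,1.4],"twist":[0,0,0]},{"gripper":0,"travel":[-1.4,0,1.4],"twist":[0,0,0]},{"gripper":0,"travel":[0,0,0],"twist":[0,0,0]}]'
python3 -m crank '[{"gripper":0,"travel":[-0.7,0,0.7],"twist":[0,0,0]},{"gripper":0,"travel":[-0.7,0,0.7],"twist":[0,0,0]},{"gripper":0,"travel":[0,0,0],"twist":[0,0,0]}]'
```

```text
time: 31.45
ee_pos: [0.6146, 0.0754, 0.0382]
tcp_rot: [-180.0, 44.1, -88.8]
wrist_force: [-0.4, -0.2, -0.0]
opening: -0.0001
grasp_force: 0.0
time: 31.82
ee_pos: [0.6146, 0.0772, 0.0382]
tcp_rot: [-180.0, 44.1, -88.8]
wrist_force: [0.9, -0.7, 0.4]
opening: -0.0002
grasp_force: 0.3
```

```bash
python3 -m crank '[{"gripper":0,"travel":[-0.7,0,0.7],"twist":[0,0,0]},{"gripper":0,"travel":[-0.7,0,0.7],"twist":[0,0,0]},{"gripper":0,"travel":[0,0,0],"twist":[0,0,0]}]'
python3 -m crank '[{"gripper":0,"travel":[-0.7,0,0.7],"twist":[0,0,0]},{"gripper":0,"travel":[-0.4,0,0.4],"twist":[0,0,0]},{"gripper":0,"travel":[0,0,0],"twist":[0,0,0]}]'
```

```text
time: 32.2
ee_pos: [0.6146, 0.0793, 0.0382]
tcp_rot: [-180.0, 44.1, -88.8]
wrist_force: [0.4, -0.9, 1.1]
opening: -0.0002
grasp_force: 0.3
time: 32.58
ee_pos: [0.6145, 0.0808, 0.0382]
tcp_rot: [-180.0, 44.1, -88.8]
wrist_force: [-0.3, -0.5, 0.4]
opening: -0.0001
grasp_force: 0.5
```

```bash
python3 -m crank '[{"gripper":0,"travel":[-0.7,0,0.7],"twist":[0,0,0]},{"gripper":0,"travel":[-0.4,0,0.4],"twist":[0,0,0]},{"gripper":0,"travel":[0,0,0],"twist":[0,0,0]}]'
python3 -m crank '[{"gripper":0,"travel":[-0.7,0,0.7],"twist":[0,0,0]},{"gripper":0,"travel":[0,0,0],"twist":[0,0,0]}]'
```

```text
time: 32.95
ee_pos: [0.6152, 0.0815, 0.0383]
tcp_rot: [-179.9, 44.0, -88.8]
wrist_force: [3.3, -7.5, 0.6]
opening: -0.0004
grasp_force: 3.4
time: 33.2
ee_pos: [0.6157, 0.0818, 0.0383]
tcp_rot: [-179.8, 44.0, -88.7]
wrist_force: [4.6, -9.7, -0.2]
opening: 0.0001
grasp_force: 5.2
```

Contact with the V, but the +x side force suggests only one face is touching so far. I shift the tool sideways (+x) under light pressure until the side force reverses.

```bash
python3 -m crank '[{"gripper":0,"travel":[0,-1,0],"twist":[0,0,0]},{"gripper":0,"travel":[0,0,0],"twist":[0,0,0]}]'
python3 -m crank '[{"gripper":0,"travel":[0,-1,0],"twist":[0,0,0]},{"gripper":0,"travel":[0,0,0],"twist":[0,0,0]}]'
python3 -m crank '[{"gripper":0,"travel":[-0.4,-0.5,0.4],"twist":[0,0,0]},{"gripper":0,"travel":[0,0,0],"twist":[0,0,0]}]'
```

```text
time: 33.45
ee_pos: [0.616, 0.0819, 0.0382]
tcp_rot: [-179.9, 44.0, -88.8]
wrist_force: [0.8, -11.1, 2.6]
opening: 0.0002
grasp_force: 5.6
time: 33.7
ee_pos: [0.6163, 0.0819, 0.0381]
tcp_rot: [179.9, 44.0, -88.9]
wrist_force: [-3.8, -11.8, 4.6]
opening: 0.0001
grasp_force: 6.2
time: 33.95
ee_pos: [0.6164, 0.082, 0.0381]
tcp_rot: [179.9, 44.0, -89.0]
wrist_force: [-7.6, -16.5, 7.4]
opening: 0.0
grasp_force: 8.2
```

```bash
python3 -m crank '[{"gripper":0,"travel":[0,1.2,0],"twist":[0,0,0]},{"gripper":0,"travel":[0.7,0,-0.7],"twist":[0,0,0]},{"gripper":0,"travel":[1.4,0,-1.4],"twist":[0,0,0]},{"gripper":0,"travel":[3,0,-2.9],"twist":[0,0,0]},{"gripper":0,"travel":[7.2,0,-6.9],"twist":[0,0,0]},{"gripper":0,"travel":[14.4,0,-13.8],"twist":[0,0,0]},{"gripper":0,"travel":[21.6,0,-20.8],"twist":[0,0,0]},{"gripper":0,"travel":[21.6,0,-20.8],"twist":[0,0,0]},{"gripper":0,"travel":[0,0,0],"twist":[0,0,0]}]'
python3 pos.py; python3 - <<'E'
from h import *
c=bot.calibration('wrist');im=bot.camera('wrist');s=bot.camera('scene')
cv2.imwrite('pics/s3.png',cv2.resize(np.hstack([im[:,:,::-1],cv2.resize(s[110:254,220:412,::-1],(512,384))]),(800,300)))
E
```

```text
time: 35.08
ee_pos: [0.618, -0.0153, 0.0373]
tcp_rot: [180.0, 44.1, -89.0]
wrist_force: [0.0, -0.8, -0.2]
opening: 0.0
grasp_force: 0.0
scene 314.0 178.0 10.049975395202637 (304, 177, 21, 9) [0.6221 0.108  0.104 ]
```

View pics/s3.png

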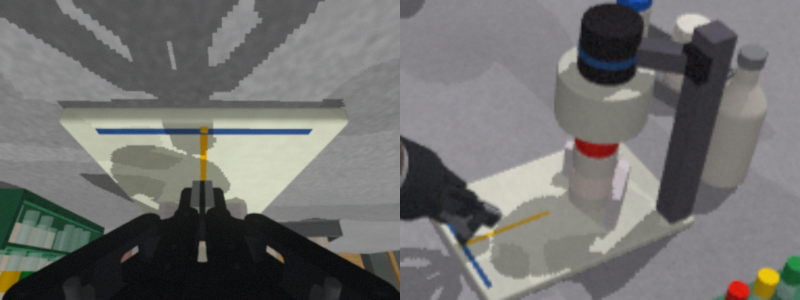

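The scene shows the jar standing in the V under the head. One gentle confirming touch on the same line will tell me if it is seated.

```bash
python3 -m crank '[{"gripper":0,"travel":[-14.4,0,13.8],"twist":[0,0,0]},{"gripper":0,"travel":[-21.6,0,20.8],"twist":[0,0,0]},{"gripper":0,"travel":[-18,0,17.3],"twist":[0,0,0]},{"gripper":0,"travel":[-7.2,0,6.9],"twist":[0,0,0]},{"gripper":0,"travel":[-3.6,0,3.5],"twist":[0,0,0]},{"gripper":0,"travel":[-1.5,0,1.4],"twist":[0,0,0]},{"gripper":0,"travel":[0,0,0],"twist":[0,0,0]}]'
python3 -m crank '[{"gripper":0,"travel":[-1,0,1],"twist":[0,0,0]},{"gripper":0,"travel":[0,0,0],"twist":[0,0,0]}]'
```

```text
time: 36.15
ee_pos: [0.616, 0.0784, 0.0381]
tcp_rot: [180.0, 44.1, -88.8]
wrist_force: [-0.1, -0.1, 1.0]
opening: 0.0001
grasp_force: 0.0
time: 36.4
ee_pos: [0.6159, 0.0799, 0.038]
tcp_rot: [180.0, 44.1, -88.8]
wrist_force: [0.5, 0.4, -0.3]
opening: -0.0001
grasp_force: 0.0
```

```bash
python3 -m crank '[{"gripper":0,"travel":[-1,0,1],"twist":[0,0,0]},{"gripper":0,"travel":[0,0,0],"twist":[0,0,0]}]'
python3 -m crank '[{"gripper":0,"travel":[-0.8,0,0.8],"twist":[0,0,0]},{"gripper":0,"travel":[0,0,0],"twist":[0,0,0]}]'
python3 -m crank '[{"gripper":0,"travel":[-0.7,0,0.7],"twist":[0,0,0]},{"gripper":0,"travel":[0,0,0],"twist":[0,0,0]}]'
```

```text
time: 36.65
ee_pos: [0.6158, 0.0815, 0.0381]
tcp_rot: [-180.0, 44.1, -88.8]
wrist_force: [0.4, -1.3, -0.4]
opening: -0.0004
grasp_force: 0.5
time: 36.9
ee_pos: [0.6159, 0.0818, 0.038]
tcp_rot: [-180.0, 44.0, -88.8]
wrist_force: [-0.6, -7.5, 0.3]
opening: -0.0
grasp_force: 3.8
time: 37.15
ee_pos: [0.616, 0.082, 0.038]
tcp_rot: [-180.0, 43.9, -88.9]
wrist_force: [-3.2, -12.1, 3.0]
opening: 0.0001
grasp_force: 6.7
```

Immediate stiff contact at the same place (y = 0.0818) with little side force, so the jar is seated. I back off and hand in.

```bash
python3 -m crank '[{"gripper":0,"travel":[0.7,0.3,-0.7],"twist":[0,0,0]},{"gripper":0,"travel":[1.4,0,-1.4],"twist":[0,0,0]},{"gripper":0,"travel":[3,0,-2.9],"twist":[0,0,0]},{"gripper":0,"travel":[7.2,0,-6.9],"twist":[0,0,0]},{"gripper":0,"travel":[14.4,0,-13.8],"twist":[0,0,0]},{"gripper":0,"travel":[18,0,-17.3],"twist":[0,0,0]},{"gripper":0,"travel":[0,0,0],"twist":[0,0,0]},{"gripper":0,"travel":[0,0,0],"twist":[0,0,0]}]'
python3 pos.py; python3 -c "
from workcell import bot;print(bot.job_done())"
```

```text
time: 38.15
ee_pos: [0.6168, 0.0218, 0.0377]
tcp_rot: [180.0, 44.1, -88.8]
wrist_force: [-0.1, -0.0, -0.6]
opening: 0.0
grasp_force: 0.0
scene 314.0 178.0 10.049975395202637 (304, 177, 21, 9) [0.6221 0.108  0.104 ]
the job is handed in; nothing more can be done
None
```

I handed the job in at about 38 s: the blue jar stands in the free half of the tray and the red jar is pushed home in the V (a second light push met firm resistance at the same place); no verdict came back.

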